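# Free the eccentric lock and press the sensor carriage home

### The arm

A 6-joint arm with a two-finger parallel gripper is mounted at the origin on the work surface. World frame = base frame: x ahead of the robot, y to its left, z up, the work surface at z = 0. Lengths are in m, angles in rad, forces in N, time in s.
With the tool pointing down it reaches from about 0.35 to 1 m from the base axis. Payload 7.1 kg.
Tool frame: the origin (TCP) lies at the very end of the fingers, on their centre line; the grasp point (between the pads) lies 19 mm behind it; z points along the fingers, y is the line along which they close (so a half turn about z gives the same grasp; the last joint's range is limited). The gripper opens to 85 mm and grips with 20 to 120 N. Pads are 22 mm wide; open, the fingers measure 114 mm over their backs; the gripper's body (76 mm by 85 mm) begins 54 mm behind the grasp point. The pads swing forward as they close: fully open they stand 13 mm farther back than shut.
Start: joints at [1.2, 0.423, 1.63, -0, 1.089, -0.019], TCP at [0.215, 0.587, 0.231] pointing down, gripper open.
Joint ranges: [-3, 3], [-0.9, 2.11], [0.09, 2.58], [-1.31, 4.45], [0.11, 2.69], [-2.54, 2.54]. Speed limits (rad/s): [2.39, 2.39, 3.01, 3.14, 3.14, 3.14].

### API

Orientations are given as a 3x3 rotation matrix whose columns are the frame's x, y, z axes.
In Python, from cell import manip, optics, sign_off gives the robot as it stands.
- The arm moves only by the tool servo_tool, never from a script. Its argument "rows" is a list of rows, each a list of 3 entries, a list of its own where there are three numbers: the opening, from 0 (shut) to 1 (fully open), then the shift along the tool's x, y, z in cm, then the turn about the tool's z in rad. In form: [[grip, [dx, dy, dz], spin], ...]. A call has 1 to 20 rows; each row is the pose to reach, as a shift and turn from the pose commanded when the call began, along the tool's axes at that moment; what a row does not reach only later rows make up. A row lasts 1/12 s, in which the tool goes at most 41.7 mm and 7.16 degrees, less where a joint would pass 70% of its speed; a pose out of reach is approached as far as the arm can. A call with a gripper value outside its range is refused whole. The fingers move at their own pace and stop on an object; the grip force is fixed at half the most. Time passes only in rows, so rows that repeat a pose let the fingers close. It gives the time, the measured TCP pose, the force, the opening and the grip force at its end, in the units of the state.
- manip.get_obs(): the state, without advancing time (a new reading comes with each control period).
- optics.read_camera(name): name is "side" or "top"; returns a dict with "frame" (400x640x3 uint8, red, green, blue), "z_map" (400x640 float32, m along the optical axis (not along the pixel's ray), 0 where there is no reading), "intrinsics" (3x3 intrinsics, pixels), "dist" ([k1, k2, p1, p2, k3] as OpenCV has them; the pictures are not rectified), "rvec" (rotation vector, rad) and "tvec" (3), from world to camera coordinates, as OpenCV has them. Camera axes: x right, y down, z forward; pixel columns grow to the right and rows downward; lengths in m; the calibration is good to about 2 mm. A picture is of the moment at which its call begins.
- sign_off(): hands the job in; it is judged then, once.
The state is a dict: "time": time; "joint_pos": joint angles; "qd": joint speeds; "tau": joint torques, N m; "tool_pos": TCP position; "tool_rot": TCP orientation; "ft_force": force on the tool from outside, world axes, zero at the start; "ft_torque": the same for the moment, N m; "gripper_width": finger opening in m; "gripper_force": force on a finger pad.
Only numpy, scipy, OpenCV 4.12 (cv2) and the standard library are available. Lean on these libraries where they do the work, as an engineer would, in place of code of your own. Each camera call takes 0.05 s, during which the arm holds its last target. There are 200 camera calls.

### The job

With the fingertips only, push the red cam handle round until it points at the green pointer, so that the eccentric cam stands at its low point; only then push the sprung sensor carriage forward, gently, until its two brass pads meet the fixed brass pads. Finish while still holding the carriage there with the fingers against its spring. Grip nothing and leave the copper shoe, the blue gauge pin and the steel ring where they stand.

Things in the scene. Friction and masses are not known exactly. Their poses are not given: they have to be found in the camera images.
- slide_unit: The fixed inspection slide on the counter: grey bed plate 310 x 140 x 14 mm with a steel dovetail rail, the carriage and the cam. Origin: on the counter surface, under the middle of the unit; the bed reaches from x = -140 to +170 mm and y = -70 to +70 mm. Its x axis is the slide direction (forward = +x, away from the robot within about 26 degrees), y to the left, z up.
- carriage (a joint): Travel in m of the sprung sensor carriage along the unit's +x: 0 = at rest at the back, 0.027 = fully forward, brass pads touching (hard stop). A return spring pushes it back with 2.4 N at rest and 5.6 N fully forward, plus under 1 N of friction; let go, it runs back. Unless the cam is near its low point, the follower nose strikes the cam disc before the pads meet.
- push_face (a point): Centre of the carriage's flat rear face (black rubber patch), 45 mm above the counter; moves with the carriage. The face is 90 mm wide (y) and spans 24 to 66 mm above the counter, facing the unit's -x. The carriage is a plain aluminium block 90 x 90 x 42 mm with a sensor window on top (reaching 72 mm above the counter) and a steel follower nose in front. Behind it lie only the bed plate and the rail (top 24 mm above the counter).
- cam (a joint): Angle in rad of the eccentric cam about its upright axis, positive counter-clockwise from above. 0 = low point towards the carriage (handle points at the green pointer, along the unit's +y). It starts between -2.5 and -1.3, so it must be turned counter-clockwise. Stiff friction (0.22 N m, about 4 N at 55 mm from the axis); it stays where it is left. No stop at 0: it can be turned past, to +0.8; other stop at -2.75.
- cam_axis (a point): Point on the cam's axis at the top face of the disc, 52 mm above the counter; at x = +70, y = 0 mm in the unit's frame. Disc: steel, radius 26 mm, centre 14 mm off the axis, 40 to 52 mm above the counter. A radius of up to 40 mm about the axis is swept by the disc.
- handle_tip (a point): Outer top end of the red cam handle, 72 mm from the cam axis, 92 mm above the counter; turns with the cam. The handle is an upright radial vane 8 mm thick, from 20 to 72 mm from the axis and from 56 to 92 mm above the counter (a foot of the same thickness joins it to the disc).
- low_mark (a point): Top centre of the fixed green pointer, 44 mm above the counter, 90 mm from the cam axis on the unit's +y side: the handle points at it when the cam is at its low point.
- shoe: Bystander: loose sooty copper shoe 90 x 32 x 32 mm, 0.45 kg. Origin at the centre of its underside.
- gauge_pin: Bystander: loose blue anodised gauge pin standing upright, foot 28 mm wide, stem 14 mm, 68 mm tall, 60 g; easily knocked over. Origin at the centre of its underside.
- ring_gauge: Bystander: loose steel ring, 48 mm outside, 30 mm inside, 16 mm high. Origin at the centre of its underside.

How it is judged:
By the outcome, as a careful person would: the job done as asked, in the order asked, and still so for the second after the job is handed in, while the arm keeps its last pose, push and grip.
It also fails if it takes over 64 s, if anything falls off the work surface, if the arm or the gripper's body presses on something with over 40 N, if the wrist force passes 120 N, or if a joint passes its speed limit or range.

## Working session

There is one attempt and no reset: what is moved stays moved. The work goes in short steps, Python scripts to look and compute and a tool call to move; the robot and the scene stay as the last step left them, time stands still between calls to the robot, and variables do not carry over. Pictures are saved under pics/ and viewed, at most 10 in all, crops included, and the job is handed in when it is done.

Besides the shell and the picture viewer there is one more tool, called after "Call:" as name(argument=value, ...), one argument or row to a line, values as JSON. servo_tool: Moves the arm, as the interface text tells. Its arguments: {"type":"object","properties":{"rows":{"type":"array","items":{"type":"array"}}},"required":["rows"]}

```bash
mkdir -p pics; cat > h.py <<'E'
import numpy as np, cv2
from cell import manip, optics, sign_off
def cam(n):
    c=optics.read_camera(n); c['R']=cv2.Rodrigues(np.array(c['rvec'],float))[0]; c['t']=np.array(c['tvec'],float).ravel(); return c
def save(c,f): cv2.imwrite('pics/'+f,c['frame'][:,:,::-1])
def ray(c,uv):
    p=cv2.undistortPoints(np.array(uv,float).reshape(-1,1,2),np.array(c['intrinsics'],float),np.array(c['dist'],float)).reshape(-1,2)
    return np.c_[p,np.ones(len(p))]
def plane(c,uv,z):
    d=ray(c,uv)@c['R']; o=-c['R'].T@c['t']
    return o+d*((z-o[2])/d[:,2])[:,None]
def world(c,uv):
    uv=np.array(uv,float).reshape(-1,2); i=uv.round().astype(int)
    z=c['z_map'][i[:,1],i[:,0]]
    return (ray(c,uv)*z[:,None]-c['t'])@c['R']
def hsv(c): return cv2.cvtColor(c['frame'],cv2.COLOR_RGB2HSV)
E
python3 - <<'E'
from h import *
t=cam('top');s=cam('side');save(t,'t0.png');save(s,'s0.png')
for n,c in(('top',t),('side',s)):
    print(n,-c['R'].T@c['t'],c['R'][2])
    h=hsv(c)
    for k,lo,hi in(('red',(0,150,60),(8,255,255)),('red2',(172,150,60),(180,255,255)),('green',(45,120,50),(85,255,255)),('blue',(100,120,50),(130,255,255))):
        m=cv2.inRange(h,lo,hi); N,l,st,ce=cv2.connectedComponentsWithStats(m)
        for i in range(1,N):
            if st[i,4]>25:
                v,u=np.where(l==i); w=world(c,np.c_[u,v]); 
                print(k,st[i],ce[i].round(1),np.median(w,0).round(3),w[:,2].max().round(3))
print({k:np.round(v,3) for k,v in manip.get_obs().items()})
E
```

```text
top [0.4336728  0.02283541 0.8669691 ] [ 0.1783075  -0.02753285 -0.98358954]
red [280 162  26  25 151] [293.2 173.3] [0.63  0.062 0.089] 0.867
red [ 612  192   28   68 1288] [628.  223.7] [ 0.53  -0.712  0.035] 0.867
green [238 180   9   7  42] [242.1 183.3] [0.616 0.182 0.043] 0.047
blue [334 251  11  12 102] [339.1 256.5] [ 0.45  -0.04   0.016] 0.867
blue [635 345   5  30  85] [637.7 355.3] [ 0.236 -0.711  0.007] 0.016
side [0.19654084 0.39008732 0.57216121] [ 0.54837876 -0.50785183 -0.66435476]
red [ 504   92   72   49 2160] [539.1 115.5] [ 0.511 -0.712  0.044] 0.572
red [289 193   8  36 135] [292.5 209.8] [0.62  0.075 0.087] 0.572
green [243 253   9  14  89] [247.3 259.8] [0.614 0.185 0.034] 0.572
blue [627 155  13  23 166] [635.  167.8] [ 0.244 -0.71   0.022] 0.058
blue [399 238   4  12  26] [400.8 242.1] [ 0.446 -0.038  0.065] 0.067
blue [391 254  12  13  95] [397.  260.8] [ 0.443 -0.034  0.015] 0.031
{'time': np.float64(0.1), 'joint_pos': array([ 1.2  ,  0.424,  1.631,  0.   ,  1.089, -0.019]), 'qd': array([-0.001, -0.003, -0.001,  0.   , -0.   , -0.001]), 'tau': array([-0.0000e+00, -5.5842e+01, -2.8245e+01, -0.0000e+00,  3.0000e-03,
        0.0000e+00]), 'tool_pos': array([0.215, 0.586, 0.231]), 'tool_rot': array([[-0.939,  0.345, -0.001],
       [ 0.345,  0.939, -0.001],
       [ 0.   , -0.001, -1.   ]]), 'ft_force': array([0.529, 0.112, 0.126]), 'ft_torque': array([-0.048,  0.025,  0.013]), 'gripper_force': np.float64(0.0), 'gripper_width': np.float64(0.085)}
```

View pics/t0.png

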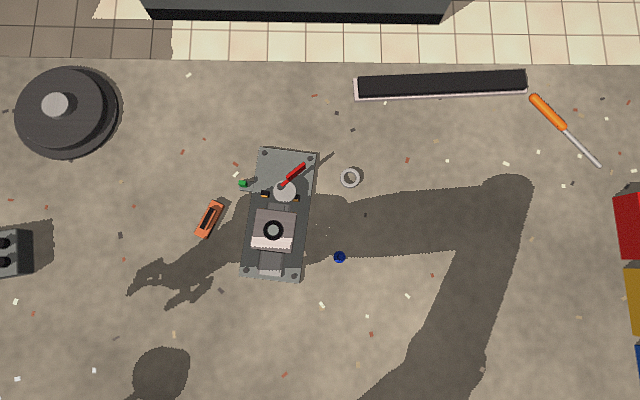

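View pics/s0.png

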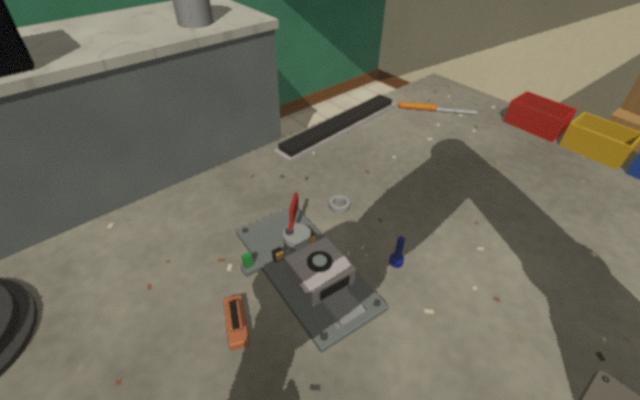

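The top view shows the unit with bed corners near (258,147), (319,152), (301,282) and (240,277). The handle is red at (280–306,162–187) and the green pointer is at (242,183). The bystanders are the shoe at (209,218), the pin at (339,257) and the ring at (350,177). The side view agrees: handle (292,210), green pointer (247,260), pin (398,255).

```bash
python3 - <<'E'
from h import *
c=cam('top');h=hsv(c)
v,u=np.mgrid[120:310,190:380]; uv=np.c_[u.ravel(),v.ravel()]
w=world(c,uv); d=c['z_map'][uv[:,1],uv[:,0]]>0
# bed via depth mask: everything 7..  mm in the unit region; largest component
m=np.zeros((400,640),np.uint8); ok=d&(w[:,2]>.008); m[uv[ok,1],uv[ok,0]]=255
m=cv2.morphologyEx(m,cv2.MORPH_OPEN,np.ones((3,3)))
cs=sorted(cv2.findContours(m,0,1)[0],key=cv2.contourArea)[-1]
print('rect',cv2.minAreaRect(cs),[cv2.boundingRect(k) for k in cv2.findContours(m,0,1)[0]])
P=plane(c,[(258,147),(319,152),(301.5,282.5),(239.5,277)],.014)[:,:2]; print('corners',P.round(3))
for a in range(4): print(np.linalg.norm(P[a]-P[a-1]).round(3))
ex=(P[0]-P[3]+P[1]-P[2]); yaw=np.arctan2(ex[1],ex[0]); R=np.array([[np.cos(yaw),-np.sin(yaw)],[np.sin(yaw),np.cos(yaw)]])
o=P.mean(0)-R@[.015,0]; print('yaw',np.degrees(yaw),'origin',o)
g=plane(c,[(242.1,183.3)],.044)[0,:2]; print('green unit',(g-o)@R)
r=cv2.inRange(h,(0,150,60),(8,255,255)); rr=np.argwhere(r[150:200,260:320])+[150,260]
q=world(c,rr[:,::-1]); q=q[(q[:,2]>.086)&(q[:,2]<.1)]; pu=(q[:,:2]-o)@R
q2=(plane(c,rr[:,::-1],.092)[:,:2]-o)@R
for x in(pu,q2):
    if len(x)>4:
        vx,vy,x0,y0=cv2.fitLine(x.astype(np.float32),2,0,.01,.01).ravel(); print('handle line',vx,vy,x0,y0,x.min(0),x.max(0),len(x))
for n,p in(('shoe',(209,218)),('pin',(339,257)),('ring',(350,177))): 
    W=plane(c,[p],.03 if n=='shoe' else .015)[0,:2]; print(n,W.round(3),((W-o)@R).round(3))
for n,p in(('cam',(286,192)),('push',(271,250))): print(n,((world(c,[p])[0,:2]-o)@R).round(3),world(c,[p])[0].round(3))
S=cam('side'); rs=cv2.inRange(hsv(S),(0,150,60),(8,255,255)); rr=np.argwhere(rs[185:240,270:310])+[185,270]
q=world(S,rr[:,::-1]); q=q[(q[:,2]<.11)&(q[:,2]>.05)]; x=(q[:,:2]-o)@R; print('side handle',cv2.fitLine(x.astype(np.float32),2,0,.01,.01).ravel(),x.min(0),x.max(0))
g=world(S,[(247,258)])[0]; print('green side',(g[:2]-o)@R,g)
E
```

```text
rect ((271.6461486816406, 213.83078002929688), (73.18048858642578, 130.98068237304688), 7.125016689300537) [(334, 251, 12, 12), (195, 200, 29, 39), (340, 168, 20, 20), (239, 147, 77, 136)]
corners [[0.712 0.152]
 [0.701 0.005]
 [0.392 0.044]
 [0.404 0.185]]
0.309
0.148
0.311
0.141
yaw -6.649759667004011 origin [0.53730871 0.09817165]
green unit [0.06769457 0.0916509 ]
handle line 0.7267816 -0.6868686 0.10187374 -0.028027384 [ 0.08269622 -0.04586295] [ 0.12158607 -0.01002547] 80
handle line 0.7720442 -0.63556886 0.09439021 -0.025376685 [ 0.06277617 -0.04904191] [0.12161108 0.0001724 ] 143
shoe [0.537 0.256] [-0.019  0.157]
pin [ 0.449 -0.042] [-0.071 -0.149]
ring [ 0.639 -0.07 ] [ 0.12  -0.155]
cam [ 0.058 -0.011] [0.594 0.08  0.052]
push [-0.075  0.003] [0.463 0.11  0.065]
side handle [ 0.72382367 -0.68998504  0.09033645 -0.01746776] [ 0.07109563 -0.04220577] [0.11825221 0.00272132]
green side [0.06586097 0.09491826] [0.61371813 0.18482466 0.03895174]
```

```bash
cat >> h.py <<'E'
yaw=np.radians(-6.65); RU=np.array([[np.cos(yaw),-np.sin(yaw)],[np.sin(yaw),np.cos(yaw)]]); O=np.array([.5373,.0982])+RU@[-.0015,.0008]
def goto(u,z,xyaw_unit):
    "shift(cm, tool axes) and spin to put the TCP at unit xy u, height z, tool x at angle (deg) in the unit frame"
    s=manip.get_obs(); T=np.array(s['tool_rot']); p=np.r_[O+RU@np.array(u),z]
    cur=np.degrees(np.arctan2(T[1,0],T[0,0])); a=(xyaw_unit+np.degrees(yaw)-cur+180)%360-180
    print('shift',(T.T@(p-s['tool_pos'])*100).round(2),'spin',-np.radians(a).round(3),'world',p.round(3))
def state():
    s=manip.get_obs(); T=s['tool_rot']; print('unit',((s['tool_pos'][:2]-O)@RU*1000).round(1),'z',s['tool_pos'][2].round(4),'yawU',np.degrees(np.arctan2(T[1,0],T[0,0])-yaw).round(1),'F unit',(s['ft_force'][:2]@RU).round(1),s['ft_force'][2].round(1),'t',s['time'],'q',s['joint_pos'].round(2),'w',s['gripper_width'])
def rel(phi,r,t):
    e=np.array([np.cos(np.radians(phi)),np.sin(np.radians(phi))]); return np.array([.07,0])+r*e+t*np.array([-e[1],e[0]])
E
python3 - <<'E'
from h import *
goto(rel(-43.5,.054,-.045),.2,46.5)
E
```

```text
shift [-56.12 -39.65   3.12] spin 2.094 world [0.605 0.021 0.2  ]
```

Call:
servo_tool(
  rows=[
    [0,[-3,-2,0],0.1],
    [0,[-6,-4,0],0.22],
    [0,[-9,-6.4,0],0.34],
    [0,[-12,-8.5,0],0.46],
    [0,[-15,-10.6,0],0.58],
    [0,[-18,-12.7,0],0.7],
    [0,[-21,-14.8,0],0.82],
    [0,[-24,-17,0],0.94],
    [0,[-27,-19,0],1.06],
    [0,[-30,-21.2,0],1.18],
    [0,[-33,-23.3,0],1.3],
    [0,[-36,-25.4,0],1.42],
    [0,[-39,-27.6,0],1.54],
    [0,[-42,-29.7,0],1.66],
    [0,[-45,-31.8,0],1.78],
    [0,[-48,-33.9,0.5],1.9],
    [0,[-51,-36,1],2.0],
    [0,[-54,-38.1,2],2.05],
    [0,[-56.1,-39.6,3.1],2.09],
    [0,[-56.1,-39.6,3.1],2.094],
  ],
)

```text
time: 1.87
tool_pos: [0.6069, 0.0177, 0.1982]
tool_rot: [[0.771, 0.637, -0.001], [0.637, -0.771, -0.001], [-0.002, 0.0, -1.0]]
ft_force: [-0.8, -0.2, 0.3]
gripper_width: -0.0004
gripper_force: 0.0
```

```bash
python3 - <<'E'
from h import *
state(); goto(rel(-43.5,.054,-.045),.064,46.5)
t=cam('top');cv2.imwrite('pics/t1.png',cv2.resize(t['frame'][100:300,180:400,::-1],None,fx=3,fy=3)[:600])
E
```

```text
unit [ 80.  -72.7] z 0.1982 yawU 46.2 F unit [-0.8 -0.3] 0.3 t 1.8667 q [ 0.01  0.44  1.7  -0.    1.01  0.89] w -0.0003856714265295941
shift [ 0.11 -0.33 13.42] spin -0.005 world [0.605 0.021 0.064]
```

View pics/t1.png

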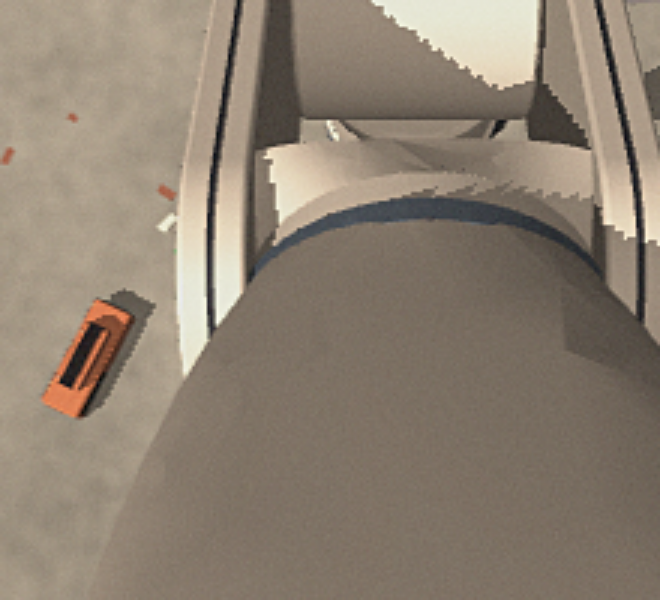

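The arm hides the unit from the top camera in this view; only the shoe shows, at about (88,358) in the crop. I'll use the side camera from here.

Call:
servo_tool(
  rows=[
    [0,[0,0,2],0],
    [0,[0,0,4.5],0],
    [0,[0,0,7],0],
    [0,[0,0,9.5],0],
    [0,[0,0,11.5],0],
    [0,[0,0,13],0],
    [0,[0,0,13.3],0],
    [0,[0,0,13.3],0],
    [0,[0,0,13.3],0],
  ],
)

```text
time: 2.67
tool_pos: [0.6058, 0.0223, 0.0682]
tool_rot: [[0.767, 0.642, 0.001], [0.642, -0.767, 0.0], [0.001, 0.0, -1.0]]
ft_force: [0.1, 0.5, 0.2]
gripper_width: -0.0002
gripper_force: 0.0
```

```bash
python3 - <<'E'
from h import *
state(); goto(rel(-43.5,.054,-.045),.064,46.5)
t=cam('side');cv2.imwrite('pics/s1.png',cv2.resize(t['frame'][130:330,190:440,::-1],None,fx=3,fy=3))
E
```

```text
unit [ 78.3 -68.2] z 0.0682 yawU 46.6 F unit [0.  0.5] 0.2 t 2.6667 q [0.02 0.62 1.76 0.   0.77 0.89] w -0.0001686406639521408
shift [-0.12  0.1   0.42] spin 0.001 world [0.605 0.021 0.064]
```

View pics/s1.png

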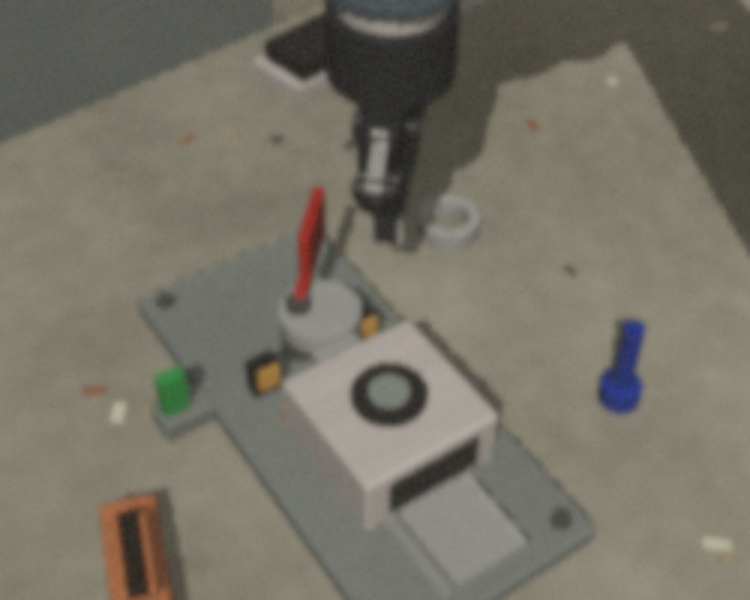

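The picture shows the shut fingers at crop (395,235), clear of the red handle (312,245) on its clockwise side. The pin (622,370) and ring (452,215) are clear. Next I move in to contact.

Call:
servo_tool(
  rows=[
    [0,[0.5,0,0.3],0],
    [0,[1.2,0,0.3],0],
    [0,[1.8,0,0.3],0],
    [0,[2.2,0,0.3],0],
    [0,[2.5,0,0.3],0],
    [0,[2.8,0,0.3],0],
    [0,[2.8,0,0.3],0],
    [0,[2.8,0,0.3],0],
  ],
)

```text
time: 3.38
tool_pos: [0.627, 0.0397, 0.0642]
tool_rot: [[0.767, 0.641, -0.0], [0.641, -0.767, -0.0], [-0.0, -0.0, -1.0]]
ft_force: [-0.7, 0.5, 0.8]
gripper_width: 0.0002
gripper_force: 0.0
```

```bash
python3 - <<'E'
from h import *
state()
def arc(r,t,step,n):
    for i in range(1,n+1):
        a=np.radians(step*i); print([0,[round((r*np.sin(a)+t*(np.cos(a)-1))*100,1),round((r*(np.cos(a)-1)-t*np.sin(a))*100,1),0],round(-a,2)],end=', ')
    print()
arc(.054,-.015,5,12)
E
```

```text
unit [ 97.4 -48.5] z 0.0642 yawU 46.5 F unit [-0.8  0.4] 0.8 t 3.3833 q [ 0.04  0.65  1.71 -0.    0.79  0.92] w 0.00024700031635160993
[0, [np.float64(0.5), np.float64(0.1), 0], np.float64(-0.09)], [0, [np.float64(1.0), np.float64(0.2), 0], np.float64(-0.17)], [0, [np.float64(1.4), np.float64(0.2), 0], np.float64(-0.26)], [0, [np.float64(1.9), np.float64(0.2), 0], np.float64(-0.35)], [0, [np.float64(2.4), np.float64(0.1), 0], np.float64(-0.44)], [0, [np.float64(2.9), np.float64(0.0), 0], np.float64(-0.52)], [0, [np.float64(3.4), np.float64(-0.1), 0], np.float64(-0.61)], [0, [np.float64(3.8), np.float64(-0.3), 0], np.float64(-0.7)], [0, [np.float64(4.3), np.float64(-0.5), 0], np.float64(-0.79)], [0, [np.float64(4.7), np.float64(-0.8), 0], np.float64(-0.87)], [0, [np.float64(5.1), np.float64(-1.1), 0], np.float64(-0.96)], [0, [np.float64(5.4), np.float64(-1.4), 0], np.float64(-1.05)],
```

Call:
servo_tool(
  rows=[
    [0,[0.5,0.1,0],-0.09],
    [0,[1.0,0.2,0],-0.17],
    [0,[1.4,0.2,0],-0.26],
    [0,[1.9,0.2,0],-0.35],
    [0,[2.4,0.1,0],-0.44],
    [0,[2.9,0,0],-0.52],
    [0,[3.4,-0.1,0],-0.61],
    [0,[3.8,-0.3,0],-0.7],
    [0,[4.3,-0.5,0],-0.79],
    [0,[4.7,-0.8,0],-0.87],
    [0,[5.1,-1.1,0],-0.96],
    [0,[5.4,-1.4,0],-1.05],
    [0,[5.4,-1.4,0],-1.05],
  ],
)

```text
time: 4.47
tool_pos: [0.6604, 0.0848, 0.0646]
tool_rot: [[-0.178, 0.984, 0.002], [0.984, 0.178, -0.0], [-0.001, 0.002, -1.0]]
ft_force: [0.8, -1.1, 0.6]
gripper_width: -0.0
gripper_force: 0.5
```

```bash
python3 - <<'E'
from h import *
state()
t=cam('side');cv2.imwrite('pics/s2.png',cv2.resize(t['frame'][130:330,190:440,::-1],None,fx=3,fy=3))
E
```

```text
unit [1.253e+02 1.000e-01] z 0.0646 yawU 106.9 F unit [ 0.9 -1. ] 0.6 t 4.4667 q [ 0.11  0.69  1.62 -0.    0.84 -0.07] w -2.003951364829983e-06
```

View pics/s2.png

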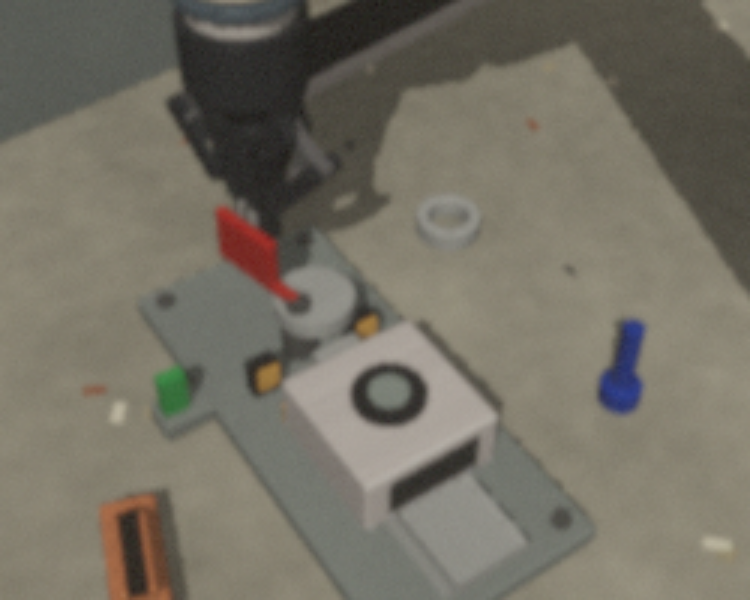

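The fingers have turned the handle roughly 60°; it now runs from crop (220,215) to (295,300). The ring, pin and shoe haven't moved. I continue with the same arc.

Call:
servo_tool(
  rows=[
    [0,[0.5,0.1,0],-0.09],
    [0,[1.0,0.2,0],-0.17],
    [0,[1.4,0.2,0],-0.26],
    [0,[1.9,0.2,0],-0.35],
    [0,[2.4,0.1,0],-0.44],
    [0,[2.9,0,0],-0.52],
    [0,[3.4,-0.1,0],-0.61],
    [0,[3.8,-0.3,0],-0.7],
    [0,[4.3,-0.5,0],-0.79],
    [0,[4.7,-0.8,0],-0.87],
    [0,[5.1,-1.1,0],-0.96],
    [0,[5.4,-1.4,0],-1.05],
    [0,[5.4,-1.4,0],-1.05],
  ],
)

```text
time: 5.6
tool_pos: [0.6371, 0.1362, 0.0648]
tool_rot: [[-0.941, 0.338, 0.003], [0.338, 0.941, 0.001], [-0.002, 0.002, -1.0]]
ft_force: [4.1, 1.5, -0.8]
gripper_width: -0.0003
gripper_force: 1.4
```

```bash
cat >> h.py <<'E'
def handle(n):
    S=cam(n); rs=cv2.inRange(hsv(S),(0,140,50),(8,255,255)); rs[:,450:]=0
    rr=np.argwhere(rs); q=world(S,rr[:,::-1]); q=q[(q[:,2]<.1)&(q[:,2]>.06)]; x=(q[:,:2]-O)@RU
    if len(x)>10:
        f=cv2.fitLine(x.astype(np.float32),2,0,.01,.01).ravel(); print(n,'handle deg',np.degrees(np.arctan2(f[1],f[0])),'pt',f[2:],'min',x.min(0),'max',x.max(0),len(x))
    return S
E
python3 - <<'E'
from h import *
state(); handle('top'); t=handle('side')
cv2.imwrite('pics/s3.png',cv2.resize(t['frame'][130:330,190:440,::-1],None,fx=3,fy=3))
E
```

```text
unit [96.2 48.5] z 0.0648 yawU 166.9 F unit [3.9 1.9] -0.8 t 5.6 q [ 0.19  0.67  1.65  0.    0.82 -1.03] w -0.00027737698498685637
side handle deg 77.850555 pt [0.0768171  0.05021335] min [0.06936338 0.02422163] max [0.09119895 0.07440146] 413
```

View pics/s3.png

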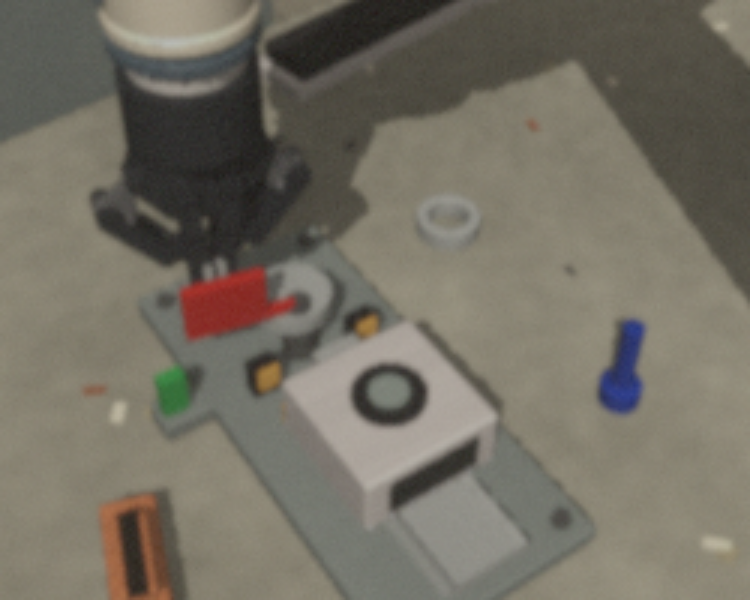

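The handle now runs from crop (185,310) to (295,300), about 12.5° short of the target. I make a slow final push, then back off and measure with the view clear.

Call:
servo_tool(
  rows=[
    [0,[0.4,0.1,0],-0.07],
    [0,[0.8,0.1,0],-0.13],
    [0,[1.0,0.2,0],-0.18],
    [0,[1.2,0.2,0],-0.22],
    [0,[1.2,0.2,0],-0.22],
    [0,[1.2,0.2,0],-0.22],
  ],
)

```text
time: 6.2
tool_pos: [0.6265, 0.1416, 0.0647]
tool_rot: [[-0.992, 0.129, 0.001], [0.129, 0.992, 0.0], [-0.001, 0.001, -1.0]]
ft_force: [4.7, -0.1, 1.3]
gripper_width: -0.0001
gripper_force: 2.4
```

```bash
python3 - <<'E'
from h import *
state(); S=handle('side')
m=cv2.inRange(hsv(S),(45,100,40),(85,255,255)); m[:230]=0;m[290:]=0;m[:,:225]=0;m[:,270:]=0
q=world(S,np.argwhere(m)[:,::-1]); q=q[q[:,2]<.05]; x=(q[:,:2]-O)@RU; t=x[q[:,2]>.04]; print('green',x.mean(0),t.mean(0) if len(t) else 0,x.min(0),x.max(0),len(t))
E
```

```text
unit [85.  52.6] z 0.0647 yawU 179.3 F unit [4.7 0.4] 1.3 t 6.2 q [ 0.2   0.66  1.67  0.    0.81 -1.24] w -0.00013338359691246116
side handle deg -88.763885 pt [0.06578042 0.05111289] min [0.06243066 0.02409045] max [0.0849461  0.07598133] 405
green [0.06779149 0.09397365] [0.06897432 0.09337145] [0.06524184 0.08578175] [0.07374118 0.10143123] 39
```

The cam reads within about 1° of zero: the tool face gives 89.3° and the camera 91°. I retract, lift, and travel to behind the carriage.

Call:
servo_tool(
  rows=[
    [0,[-1,0,0],0],
    [0,[-2,0,0],0],
    [0,[-3,0,0],0],
    [0,[-3,0,-2.5],0],
    [0,[-3,0,-5.5],0],
    [0,[-3,0,-8.5],0],
    [0,[-2,0,-10],0],
    [0,[1,-1,-10],0],
    [0,[4,-2,-10],0],
    [0,[7,-3,-10],0],
    [0,[10,-4,-10],0],
    [0,[13,-5,-10],0],
    [0,[16,-5.3,-10],0],
    [0,[19,-5.3,-10],0],
    [0,[20.5,-5.3,-10],0],
    [0,[21,-5.3,-9],0],
    [0,[21,-5.3,-6],0],
    [0,[21,-5.3,-3],0],
    [0,[21,-5.3,-3],0],
    [0,[21,-5.3,-3],0],
  ],
)

```text
time: 7.92
tool_pos: [0.4099, 0.115, 0.0935]
tool_rot: [[-0.992, 0.126, -0.004], [0.126, 0.992, -0.001], [0.004, -0.002, -1.0]]
ft_force: [-0.6, -0.0, 0.0]
gripper_width: 0.0001
gripper_force: 0.0
```

```bash
python3 - <<'E'
from h import *
state(); S=handle('side')
# carriage rear face and front brass: depth points
v,u=np.mgrid[220:340,230:400]; uv=np.c_[u.ravel(),v.ravel()]; w=world(S,uv); x=(w[:,:2]-O)@RU
top=(abs(w[:,2]-.066)<.003)&(abs(x[:,1])<.035); print('carriage top x range',np.percentile(x[top,0],[1,99]),top.sum())
goto((-.115,0),.040,180)
cv2.imwrite('pics/s4.png',cv2.resize(S['frame'][130:330,190:440,::-1],None,fx=3,fy=3))
E
```

```text
unit [-127.     1.2] z 0.0935 yawU 179.4 F unit [-0.6 -0.1] 0.0 t 7.9167 q [ 0.25  0.38  2.14 -0.    0.62 -1.2 ] w 0.00013031667494329454
side handle deg -88.62203 pt [0.06535989 0.05124019] min [0.06204984 0.02438228] max [0.07228205 0.07582425] 389
carriage top x range [-0.07466652  0.0646339 ] 988
shift [-1.1  -0.14  5.45] spin -0.01 world [0.422 0.112 0.04 ]
```

View pics/s4.png

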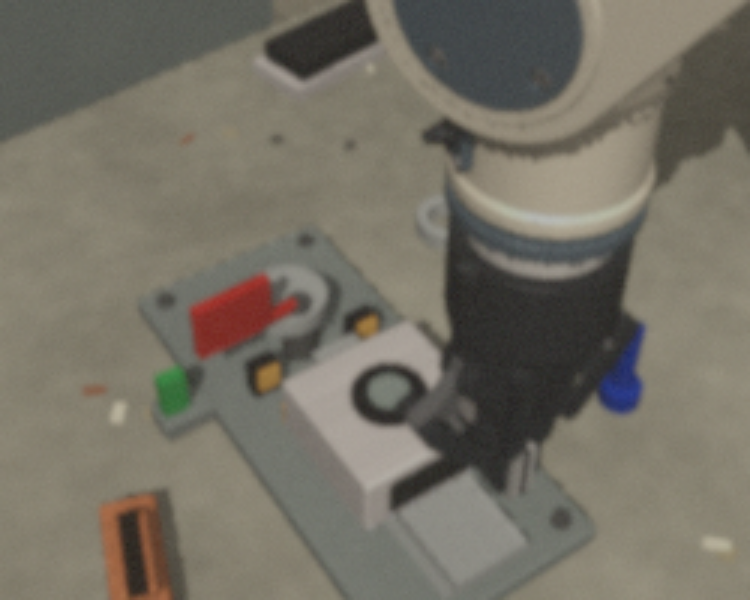

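The cam has stayed at its low point, with the handle from crop (195,330) to (300,300) and in line with the green pointer. The fingers are behind the carriage, and the pin at (622,370) is still upright. I go down and move in to just short of contact.

Call:
servo_tool(
  rows=[
    [0,[0,-0.1,2],0],
    [0,[0,-0.1,4],0],
    [0,[0,-0.1,5.4],0],
    [0,[0,-0.1,5.8],0],
    [0,[0,-0.1,5.8],0],
    [0,[-1,-0.1,5.8],0],
    [0,[-2,-0.1,5.8],0],
    [0,[-2.8,-0.1,5.8],0],
    [0,[-3.3,-0.1,5.8],0],
    [0,[-3.6,-0.1,5.8],0],
    [0,[-3.6,-0.1,5.8],0],
    [0,[-3.6,-0.1,5.8],0],
  ],
)

```text
time: 8.97
tool_pos: [0.4462, 0.1098, 0.0363]
tool_rot: [[-0.992, 0.126, -0.0], [0.126, 0.992, -0.0], [0.0, -0.0, -1.0]]
ft_force: [-0.4, -0.4, 0.7]
gripper_width: -0.0001
gripper_force: 0.0
```

Call:
servo_tool(
  rows=[
    [0,[-0.2,0,0],0],
    [0,[-0.4,0,0],0],
    [0,[-0.6,0,0],0],
    [0,[-0.8,0,0],0],
    [0,[-1.0,0,0],0],
    [0,[-1.2,0,0],0],
    [0,[-1.4,0,0],0],
    [0,[-1.6,0,0],0],
    [0,[-1.8,0,0],0],
    [0,[-2.0,0,0],0],
    [0,[-2.0,0,0],0],
    [0,[-2.0,0,0],0],
  ],
)

```text
time: 9.97
tool_pos: [0.4661, 0.1073, 0.0362]
tool_rot: [[-0.992, 0.126, -0.0], [0.126, 0.992, -0.0], [0.0, -0.0, -1.0]]
ft_force: [-3.8, 1.0, -1.6]
gripper_width: -0.0001
gripper_force: 1.8
```

```bash
python3 -c "
from h import *
state(); handle('side')"
```

```text
unit [-70.2  -0. ] z 0.0362 yawU 179.4 F unit [-3.9  0.5] -1.6 t 9.9667 q [ 0.2   0.55  2.05 -0.    0.54 -1.24] w -0.00014679543842539058
side handle deg -88.486595 pt [0.06545318 0.05115175] min [0.06236318 0.02417483] max [0.07201433 0.07616737] 389
```

Call:
servo_tool(
  rows=[
    [0,[-0.2,0,0],0],
    [0,[-0.4,0,0],0],
    [0,[-0.6,0,0],0],
    [0,[-0.7,0,0],0],
    [0,[-0.8,0,0],0],
    [0,[-0.8,0,0],0],
    [0,[-0.8,0,0],0],
  ],
)

```text
time: 10.6
tool_pos: [0.4736, 0.1064, 0.0362]
tool_rot: [[-0.992, 0.125, -0.001], [0.125, 0.992, -0.0], [0.001, -0.0, -1.0]]
ft_force: [-4.3, 1.1, 0.1]
gripper_width: -0.0
gripper_force: 2.5
```

Call:
servo_tool(
  rows=[
    [0,[-0.1,0,0],0],
    [0,[-0.1,0,0],0],
    [0,[-0.2,0,0],0],
    [0,[-0.2,0,0],0],
    [0,[-0.2,0,0],0],
  ],
)

```text
time: 11.02
tool_pos: [0.4755, 0.1061, 0.0362]
tool_rot: [[-0.992, 0.125, -0.001], [0.125, 0.992, -0.0], [0.001, -0.0, -1.0]]
ft_force: [-4.7, 1.4, -0.4]
gripper_width: -0.0003
gripper_force: 2.6
```

Call:
servo_tool(
  rows=[
    [0,[-0.1,0,0],0],
    [0,[-0.1,0,0],0],
    [0,[-0.1,0,0],0],
  ],
)

```text
time: 11.27
tool_pos: [0.4764, 0.106, 0.0362]
tool_rot: [[-0.992, 0.125, -0.001], [0.125, 0.992, -0.0], [0.001, -0.0, -1.0]]
ft_force: [-5.4, 1.0, 1.3]
gripper_width: 0.0001
gripper_force: 2.7
```

Call:
servo_tool(
  rows=[
    [0,[-0.1,0,0],0],
    [0,[-0.1,0,0],0],
    [0,[-0.1,0,0],0],
  ],
)

```text
time: 11.52
tool_pos: [0.4774, 0.1058, 0.0362]
tool_rot: [[-0.992, 0.126, -0.001], [0.126, 0.992, -0.0], [0.001, -0.0, -1.0]]
ft_force: [-4.9, 1.5, 0.6]
gripper_width: 0.0002
gripper_force: 2.8
```

```bash
python3 - <<'E'
from h import *
state(); S=handle('side')
cv2.imwrite('pics/s5.png',cv2.resize(S['frame'][190:300,210:350,::-1],None,fx=5,fy=5))
E
```

```text
unit [-58.9  -0.1] z 0.0362 yawU 179.4 F unit [-5.   0.9] 0.6 t 11.5167 q [ 0.19  0.56  2.03  0.    0.56 -1.25] w 0.00017185388865653103
side handle deg -88.54356 pt [0.06544136 0.05140005] min [0.06265044 0.02445268] max [0.0713295  0.07625819] 385
```

View pics/s5.png

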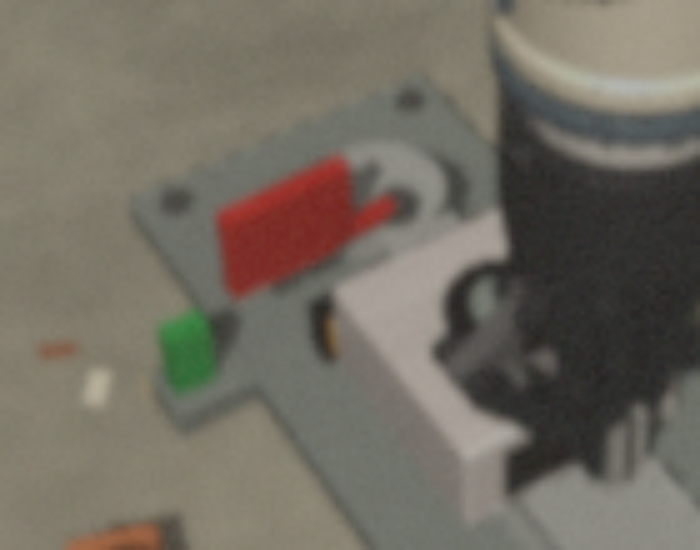

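The carriage is almost up to the fixed pad at crop (333,335), and the force is still only that of the spring. I keep going in small steps until the force rises.

Call:
servo_tool(
  rows=[
    [0,[-0.1,0,0],0],
    [0,[-0.1,0,0],0],
    [0,[-0.1,0,0],0],
  ],
)

```text
time: 11.82
tool_pos: [0.4776, 0.1058, 0.0362]
tool_rot: [[-0.992, 0.126, -0.003], [0.126, 0.992, -0.0], [0.003, -0.001, -1.0]]
ft_force: [-7.9, 3.7, 3.4]
gripper_width: 0.0
gripper_force: 4.2
```

Call:
servo_tool(
  rows=[
    [0,[-0.1,0,0],0],
    [0,[-0.1,0,0],0],
    [0,[-0.1,0,0],0],
  ],
)

```text
time: 12.07
tool_pos: [0.4776, 0.1058, 0.0362]
tool_rot: [[-0.992, 0.126, -0.005], [0.126, 0.992, -0.0], [0.004, -0.001, -1.0]]
ft_force: [-11.7, 4.7, 6.2]
gripper_width: 0.0001
gripper_force: 5.9
```

Call:
servo_tool(
  rows=[
    [0,[-0.1,0,0],0],
    [0,[-0.1,0,0],0],
    [0,[-0.1,0,0],0],
  ],
)

```text
time: 12.32
tool_pos: [0.4776, 0.1057, 0.0361]
tool_rot: [[-0.992, 0.126, -0.006], [0.126, 0.992, -0.0], [0.006, -0.001, -1.0]]
ft_force: [-15.1, 6.2, 8.7]
gripper_width: -0.0001
gripper_force: 7.4
```

Call:
servo_tool(
  rows=[
    [0,[0.1,0,0],0],
    [0,[0.1,0,0],0],
    [0,[0.1,0,0],0],
    [0,[0.1,0,0],0],
  ],
)

```text
time: 12.65
tool_pos: [0.4776, 0.1057, 0.0361]
tool_rot: [[-0.992, 0.126, -0.005], [0.126, 0.992, -0.0], [0.004, -0.001, -1.0]]
ft_force: [-11.7, 4.6, 5.5]
gripper_width: 0.0001
gripper_force: 5.7
```

```bash
python3 - <<'E'
from h import *
state(); S=handle('side')
cv2.imwrite('pics/s6.png',cv2.resize(S['frame'][210:310,240:350,::-1],None,fx=6,fy=6,interpolation=cv2.INTER_CUBIC)[:600])
v,u=np.mgrid[230:310,230:330]; uv=np.c_[u.ravel(),v.ravel()]; w=world(S,uv); x=(w[:,:2]-O)@RU
t=(abs(w[:,2]-.066)<.003)&(x[:,1]>.02)&(x[:,1]<.043)&(x[:,0]<.06); print('top x',np.percentile(x[t,0],[2,98]),t.sum())
E
```

```text
unit [-58.7  -0.3] z 0.0361 yawU 179.4 F unit [-12.1   3.3] 5.5 t 12.65 q [ 0.19  0.56  2.02  0.    0.56 -1.25] w 0.0001129620846296538
side handle deg -88.61676 pt [0.06540587 0.05132525] min [0.06259114 0.02406635] max [0.07205493 0.07598723] 388
top x [-0.04667527  0.03883281] 335
```

View pics/s6.png

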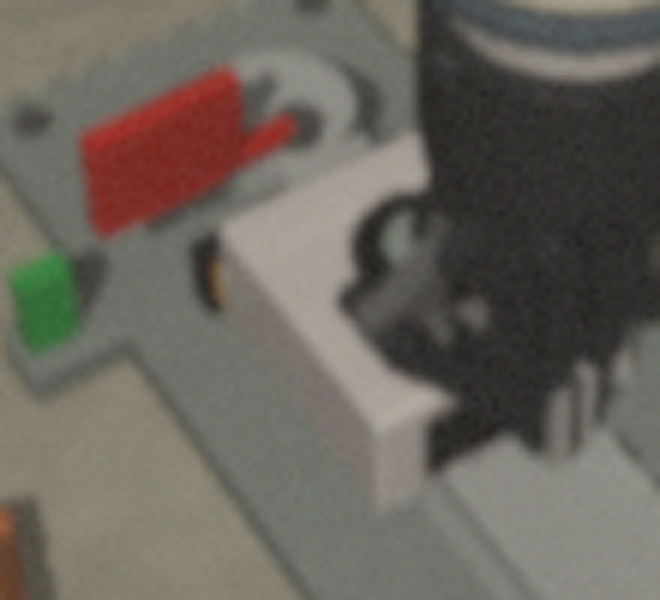

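The carriage sits against the pad at crop (215,280). Its rear face has moved from −75 to about −47 mm, so the full 27 mm of travel is used. The cam is unmoved and the push is about 12 N against the stop.

```bash
python3 -c "
from cell import sign_off
print(sign_off())"
```

```text
the job is handed in; nothing more can be done
None
```

The job is handed in: the cam handle points at the green pointer to within about 1.5°, and the shut fingers hold the carriage at its forward stop (about 27 mm of travel) with about 12 N; the shoe, pin and ring were never touched.

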